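Lift the egg out of its cup with the tongs

TASK

The boiled egg standing in one of the two egg cups is still hot: pick up the tongs from the worktop, close their jaws round the egg and lift it straight out of its cup, never touching it with the robot's own fingers. Finish while holding the egg still in the tongs, about 10 cm above where it stood, and leave the egg cup standing in its place and everything else undisturbed.

Things in the scene. Friction and masses are not known exactly. Their poses are not given: they have to be found in the camera images.
- tongs: Steel spring tongs, 187 mm long, 26 mm high, 0.12 kg, lying on the worktop, arms side by side, closing horizontally. Origin on the hinge axis at the tail, at the underside; x points from hinge to jaws, y across (closing direction), z up. A spring holds the arms open; both swing by the same angle, so the tongs stay symmetric about x. If let go they spring open and drop what they hold.
- tongs_grip (a point): Where to hold the tongs: midway between the two black handle grips (66 mm along x, 26 mm high), 90 mm from the hinge, 13 mm above the underside; axes as the tongs. Over the grips: 56 mm sprung open, 38 mm closed on the egg; parallel at about 49. Squeezing takes 8 N at first, 12 N at the egg. At 48 to 51 mm the tongs are held firmly and the jaws still pass over the egg.
- tongs_jaws (a point): Middle of the space between the jaws, 170 mm from the hinge, 13 mm above the underside; axes as the tongs. Each jaw is a steel plate 22 mm high and 35 mm long along x, a shallow V opening towards the egg. Sprung open the jaws stand 81 mm apart inside (about 69 mm at the ends of the V), 88 mm over all; closed they ring the 44 mm egg.
- jaw_left (a joint): Angle by which each arm of the tongs is squeezed: 0 sprung open, about 0.10 rad closed on the egg, stop at 0.18 rad.
- egg: Brown hen's egg, rigid, 44 mm in diameter and 57 mm tall, about 60 g, standing upright in egg_cup, blunt end down. Origin at its lowest point, z up its long axis.
- egg_center (a point): Centre of the egg at its widest height, 26 mm above its lowest point and about 52 mm above the worktop at the start. The jaws should ring the egg at about this height.
- egg_cup: White egg cup that holds the egg: foot 47 mm wide, rim 47 mm in outer diameter at 40 mm height, loose, about 0.15 kg. Origin at the centre of its underside, z up. The lowest 14 mm of the egg lie inside it.
- empty_cup: Second egg cup of the same kind, empty, standing about 12 cm to one side (left or right) of the other; a bystander. Origin at the centre of its underside, z up.
- pepper_mill: Bystander: small pepper shaker 44 mm wide, 90 mm tall, behind the egg cups. Origin at the centre of its underside.
- teaspoon: Bystander: teaspoon, 130 mm long, lying on the worktop beyond the jaws of the tongs. Origin at the centre of its underside.
There are look-alikes about, which are no part of the job. Leave any blue or yellow look-alike of the egg_cup alone.

How it is judged (in metres and radians):
On the way, in this order (a step that is already met when the one before it is completed fails the run):
1. the robot has picked up the tongs while the egg still stands in its cup (contact force between the fingers and tongs above 1 N and height (world z) of each of tongs_jaws, tongs_grip above 0.035 m and distance of egg from where it was at the start of the episode below 0.015 m), for 0.1 s.
2. the jaws are closed on the egg, still at its cup (distance between egg_center and tongs_jaws below 0.022 m and contact force between tongs and egg above 0.2 N and horizontal distance between egg and egg_cup below 0.025 m and height (world z) of egg_center below 0.085 m), for 0.1 s.
At the end, for the whole second after the job is handed in: Egg centre over 115 mm above the worktop, within 22 mm of the middle of the jaws, still (under 30 mm/s), carried by the tongs alone, untouched by the robot; fingers grip the tongs; the egg cup stands upright on the worktop within 40 mm of its place (height (world z) of egg_center above 0.115 m and distance between egg_center and tongs_jaws below 0.022 m and contact force between tongs and egg above 0.2 N and contact force between the fingers and tongs above 1 N and contact force between the arm and egg below 0.1 N and contact force between egg_cup and egg below 0.05 N and linear speed of egg below 0.03 m/s and angle between egg_cup's own z axis and vertical below 0.15 rad and height (world z) of egg_cup below 0.01 m and distance of egg_cup from where it was at the start of the episode below 0.04 m); the arm keeps its last pose, push and grip.
It fails at once if the robot touched the egg itself (contact force between any of the fingers, the arm and egg above 0.5 N).
It fails at once if the egg cup was knocked over (angle between egg_cup's own z axis and vertical above 0.5 rad).
It fails at once if a bystander was disturbed (distance of any of empty_cup, pepper_mill, teaspoon from where it was at the start of the episode above 0.03 m or angle between any of empty_cup, pepper_mill's own z axis and vertical above 0.5 rad).
It also fails if it takes over 42 s, if anything falls off the work surface, if the arm or the gripper's body presses on something with over 40 N, if the wrist force passes 120 N, or if a joint passes its speed limit or range.

ROBOT

A 6-joint arm with a two-finger parallel gripper is mounted at the origin on a cart in front of the work surface, level with it; the furniture and walls round the work are solid. World frame = base frame: x ahead of the robot, y to its left, z up, the work surface at z = 0. Lengths are in m, angles in degrees, forces in N, time in s.
With the tool pointing down it reaches from about 0.35 to 0.875 m from the base axis. Payload 4.2 kg.
Tool frame: the origin (TCP) lies midway between the tips of the shut fingers; the grasp point (between the pads) lies 19 mm behind it; z points along the fingers, y is the line along which they close (so a half turn about z gives the same grasp; the last joint's range is limited). The gripper opens to 87 mm and grips with 3 to 60 N. Pads are 19 mm wide; open, the fingers measure 117 mm over their backs; the gripper's body (75 mm by 190 mm) begins 51 mm behind the grasp point.
Start: joints at [87.525, 22.042, 0.453, 0, -68.411, -14.817], TCP at [0.186, 0.597, 0.223] pointing down, gripper open.
Joint ranges: [-179.83, 179.83], [-69.29, 118.12], [-61.27, 80.66], [-181.25, 117.63], [-171.15, -9.14], [-177.46, 177.46]. Speed limits (degrees/s): [159.86, 159.86, 180, 180, 180, 180].

INTERFACE

Orientations are given as a 3x3 rotation matrix whose columns are the frame's x, y, z axes.
In Python, from station import sense, capture, camera_params, finish_job gives the robot as it stands.
- The arm moves only by the tool drive_tool, never from a script. Its argument "rows" is a list of rows, each an object of numbers: "tx", "ty", "tz": the shift along the tool's x, y, z in cm; "ax", "ay", "az": the turn, a rotation vector about the tool's x, y, z in rad; "claw": the finger opening in cm, from 0 to 8.7. In form: [{"tx": .., "ty": .., "tz": .., "ax": .., "ay": .., "az": .., "claw": ..}, ...]. A call has 1 to 10 rows; each row shifts and turns the commanded pose from where the row before left it, along the tool's axes as they then stand; what a row does not reach is not made up. A row lasts 1/12 s, in which the tool goes at most 41.7 mm and 7.16 degrees, less where a joint would pass 70% of its speed; a pose out of reach is approached as far as the arm can. A call with a gripper value outside its range is refused whole. The fingers move at their own pace and stop on an object; the grip force is fixed at half the most. Time passes only in rows, so rows that do not move let the fingers close. It gives the time, the measured TCP pose, the force, the opening and the grip force at its end, in the units of the state.
- sense(): the state, without advancing time (a new reading comes with each control period).
- capture(name): name is "scene" or "top" or "wrist"; returns (picture, depth): 420x560x3 uint8, red, green, blue; 420x560 float32, m along the optical axis (not along the pixel's ray), 0 where there is no reading.
- camera_params(name): a dict with "intrinsics" (3x3 intrinsics, pixels), "k1" (the pictures are not rectified: a ray, as slopes to the right and down, at radius r is drawn at 1 + k1 r^2 times it, then the intrinsics apply), "R" (3x3) and "t" (3): a world point X has camera coordinates R X + t; the wrist camera has in their place "tool_from_camera" (4x4, takes a point from camera to tool coordinates, whose origin is the TCP and whose axes are the flange's). Camera axes: x right, y down, z forward; pixel columns grow to the right and rows downward; lengths in m; the calibration is good to about 2 mm. A picture is of the moment at which its call begins: read the wrist's pose just before it. camera_params takes no time and is no camera call.
- finish_job(): hands the job in; it is judged then, once.
The state is a dict: "time_s": time; "joints": joint angles; "joint_velocities": joint speeds; "effort": joint torques, N m; "tcp_pos": TCP position; "ee_rot": TCP orientation; "wrist_force": force on the tool from outside, world axes, zero at the start; "moment": the same for the moment, N m; "gripper_width": opening from 0.0 (shut) to 1.0 (fully open); "gripper_force": force on a finger pad.
Only numpy, scipy, OpenCV 4.12 (cv2) and the standard library are available. Lean on these libraries where they do the work, as an engineer would, in place of code of your own. Each camera call takes 0.05 s, during which the arm holds its last target. There are 200 camera calls.

## Working session

There is one attempt and no reset: what is moved stays moved. The work goes in short steps, Python scripts to look and compute and a tool call to move; the robot and the scene stay as the last step left them, time stands still between calls to the robot, and variables do not carry over. Pictures are saved under pics/ and viewed, at most 10 in all, crops included, and the job is handed in when it is done.

Besides the shell and the picture viewer there is one more tool, called after ">>>" by a JSON object that holds its "api" and its "payload". drive_tool: Moves the arm, as the interface text tells. Its arguments: {"type":"object","properties":{"rows":{"type":"array"}},"required":["rows"]}

```bash
mkdir -p pics; ls; cat > h.py <<'E'
import numpy as np, cv2
from station import sense, capture, camera_params, finish_job
def cloud(name):
    s=sense(); im,d=capture(name); p=camera_params(name)
    K=np.array(p["intrinsics"],float); k1=p["k1"]
    h,w=d.shape; u,v=np.meshgrid(np.arange(w),np.arange(h))
    pts=np.stack([u,v],-1).reshape(-1,1,2).astype(np.float64)
    n=cv2.undistortPoints(pts,K,np.array([k1,0,0,0,0.])).reshape(h,w,2)
    c=np.dstack([n*d[...,None],d])
    if name=="wrist":
        T=np.array(p["tool_from_camera"]); c=c@T[:3,:3].T+T[:3,3]
        W=c@np.array(s["ee_rot"]).T+np.array(s["tcp_pos"])
    else:
        W=(c-np.array(p["t"]))@np.array(p["R"])
    W[d==0]=np.nan
    return im,d,W
E
python3 - <<'E'
from h import *
s=sense(); print({k:np.round(v,3).tolist() for k,v in s.items()})
for n in("top","scene"):
    im,d,W=cloud(n); np.savez(n,im=im,W=W)
    cv2.imwrite(f"pics/{n}0.png",im[...,::-1])
E
```

```text
pics
{'time_s': 0.0, 'joints': [87.526, 22.092, 0.378, -0.03, -68.411, -14.818], 'joint_velocities': [0.024, -0.057, -0.021, -0.15, -0.046, -0.026], 'effort': [-0.001, -39.066, 18.739, 4.22, 0.011, -0.0], 'tcp_pos': [0.186, 0.596, 0.221], 'ee_rot': [[0.955, -0.297, -0.001], [-0.297, -0.955, -0.002], [0.0, 0.002, -1.0]], 'wrist_force': [0.495, 0.314, -0.022], 'moment': [-0.039, 0.012, -0.006], 'gripper_force': 0.0, 'gripper_width': 1.003}
```

View pics/top0.png

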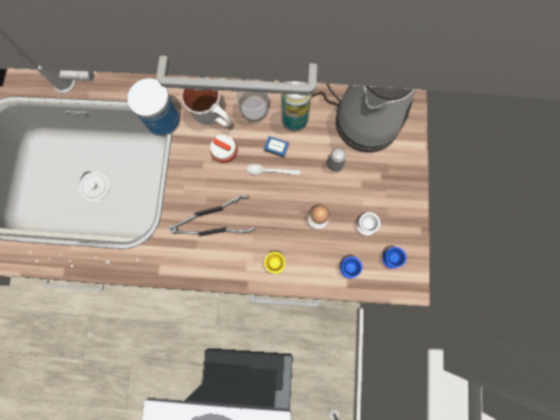

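View pics/scene0.png

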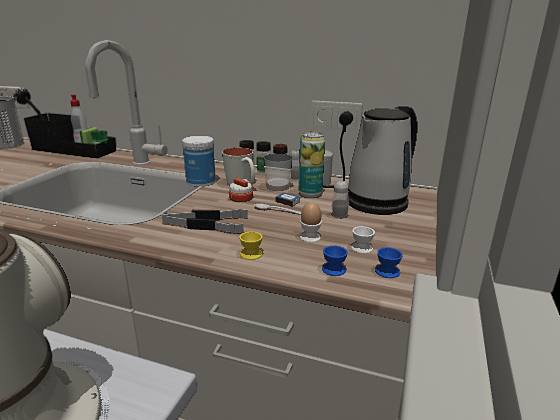

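The top view shows the tongs with hinge at about (175,230) and jaws at about (248,214). The egg is at (319,214) in its white cup, the empty cup at (368,223), the yellow cup at (275,262), the mill at (337,158) and the spoon at (272,170). The scene view agrees.

```bash
python3 - <<'E'
from h import *
z=np.load("top.npz"); im,W=z["im"],z["W"]
for n,(u,v) in dict(hinge=(175,230),gripA=(208,211),gripB=(212,231),jawA=(244,197),jawB=(251,229),egg=(319,213),empty=(368,223),yellow=(275,262),mill=(337,158),spoonL=(252,170),spoonR=(298,172),blue=(350,267),kettle=(370,120),sinkrim=(168,200)).items(): print(n,np.round(W[v,u],3))
s=np.load("scene.npz"); im2,W2=s["im"],s["W"]
for nm,(I,P) in dict(top=(im,W),scene=(im2,W2)).items():
    hsv=cv2.cvtColor(I,cv2.COLOR_RGB2HSV)
    e=np.array(W[213,319]); m=(np.linalg.norm(P[...,:2]-e[:2],axis=-1)<.04)&(P[...,2]>.02)
    eg=m&(hsv[...,1]>80)&(hsv[...,0]<20)&(P[...,2]>.045)
    q=P[eg]; print(nm,"egg",len(q),q.mean(0).round(4),q.min(0).round(4),q.max(0).round(4))
    # black tongs grips
    h=np.array(W[230,175]); 
    m=(np.linalg.norm(P[...,:2]-h[:2],axis=-1)<.25)&(P[...,2]>.012)&(P[...,2]<.05)&(hsv[...,2]<60)
    n,l,st,c=cv2.connectedComponentsWithStats(m.astype(np.uint8))
    for i in range(1,n):
        if st[i,4]>15:
            q=P[l==i]; print(nm,"black",st[i,4],c[i].round(),q.mean(0).round(4),q.min(0).round(3),q.max(0).round(3))
im3,d3,W3=cloud("wrist"); np.savez("wrist0",im=im3,W=W3); cv2.imwrite("pics/w0.png",im3[...,::-1])
E
```

```text
hinge [0.522 0.128 0.023]
gripA [0.571 0.057 0.023]
gripB [0.525 0.043 0.025]
jawA [ 0.612 -0.021  0.013]
jawB [ 0.536 -0.045  0.021]
egg [ 0.571 -0.193  0.08 ]
empty [ 0.569 -0.312  0.015]
yellow [ 0.465 -0.105  0.018]
mill [ 0.697 -0.227  0.085]
spoonL [ 0.682 -0.033  0.002]
spoonR [ 0.685 -0.144  0.   ]
blue [ 0.465 -0.273  0.019]
kettle [ 0.762 -0.286  0.151]
sinkrim [ 0.597  0.161 -0.003]
top egg 264 [ 0.5721 -0.1946  0.0728] [ 0.5546 -0.2156  0.0514] [ 0.5931 -0.1749  0.0833]
top black 36 [210. 211.] [0.5719 0.0527 0.0207] [0.563 0.029 0.013] [0.581 0.077 0.026]
scene egg 340 [ 0.5633 -0.1992  0.0645] [ 0.5526 -0.2175  0.045 ] [ 0.5811 -0.1769  0.0834]
scene black 162 [206. 213.] [0.5734 0.0555 0.0202] [0.563 0.027 0.012] [0.584 0.088 0.027]
scene black 195 [200. 222.] [0.5254 0.0443 0.0205] [0.515 0.013 0.012] [0.536 0.077 0.028]
```

View pics/w0.png

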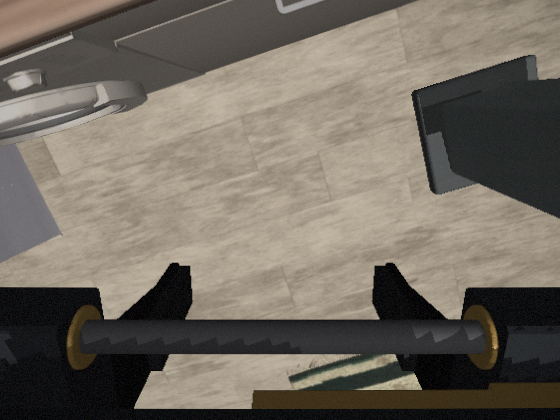

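The wrist camera sees only floor from the start pose. Rough tongs estimate from the clouds: grip at about (0.55, 0.045), axis yaw about -72°. The first move is the wrist turn.

>>> {"api": "drive_tool", "payload": {"rows": [{"az": 0.12}, {"az": 0.12}, {"az": 0.12}, {"az": 0.12}, {"az": 0.12}, {"az": 0.12}, {"az": 0.12}, {"az": 0.12}, {}]}}

```text
invalid input at $.rows[0]: expected keys tx, ty, tz, ax, ay, az, claw
```

```bash
cat >> h.py <<'E'
def togo(P):
    s=sense(); R=np.array(s["ee_rot"]); d=np.array(P)-np.array(s["tcp_pos"])
    print("t",round(s["time_s"],2),"tcp",np.round(s["tcp_pos"],4),"xyaw",np.degrees(np.arctan2(R[1,0],R[0,0])).round(2),"z",R[:,2].round(4),"F",np.round(s["wrist_force"],1),"w",round(s["gripper_width"]*8.7,2),"f",round(s["gripper_force"],1))
    print("tool cm",np.round(R.T@d*100,2))
E
python3 -c "
from h import *
togo([0.52,0.06,0.24]); print(np.round(camera_params('wrist')['tool_from_camera'],3))"
```

```text
t 0.15 tcp [0.1856 0.5963 0.2217] xyaw -17.3 z [-4.0e-04 -1.6e-03 -1.0e+00] F [ 0.7  0.1 -0.6] w 8.7 f 0.0
tool cm [47.87 41.27 -1.76]
[[-0.001 -0.953 -0.303  0.084]
 [ 1.    -0.001  0.001  0.001]
 [-0.001 -0.303  0.953 -0.16 ]
 [ 0.     0.     0.     1.   ]]
```

>>> {"api": "drive_tool", "payload": {"rows": [{"tx": 0, "ty": 0, "tz": 0, "ax": 0, "ay": 0, "az": 0.12, "claw": 8.7}, {"tx": 0, "ty": 0, "tz": 0, "ax": 0, "ay": 0, "az": 0.12, "claw": 8.7}, {"tx": 0, "ty": 0, "tz": 0, "ax": 0, "ay": 0, "az": 0.12, "claw": 8.7}, {"tx": 0, "ty": 0, "tz": 0, "ax": 0, "ay": 0, "az": 0.12, "claw": 8.7}, {"tx": 0, "ty": 0, "tz": 0, "ax": 0, "ay": 0, "az": 0.12, "claw": 8.7}, {"tx": 0, "ty": 0, "tz": 0, "ax": 0, "ay": 0, "az": 0.12, "claw": 8.7}, {"tx": 0, "ty": 0, "tz": 0, "ax": 0, "ay": 0, "az": 0.12, "claw": 8.7}, {"tx": 0, "ty": 0, "tz": 0, "ax": 0, "ay": 0, "az": 0.12, "claw": 8.7}, {"tx": 0, "ty": 0, "tz": 0, "ax": 0, "ay": 0, "az": 0, "claw": 8.7}]}}

```text
time_s: 0.9
tcp_pos: [0.1857, 0.5965, 0.2221]
ee_rot: [[0.302, -0.953, -0.0], [-0.953, -0.302, -0.001], [0.001, 0.001, -1.0]]
wrist_force: [-0.1, -0.5, 0.7]
gripper_width: 1.002
gripper_force: 0.0
```

```bash
python3 -c "
from h import *
togo([0.54,0.06,0.25])"
```

```text
t 0.9 tcp [0.1857 0.5965 0.2221] xyaw -72.42 z [-3.e-04 -9.e-04 -1.e+00] F [-0.1 -0.5  0.7] w 8.71 f 0.0
tool cm [ 61.85 -17.57  -2.75]
```

>>> {"api": "drive_tool", "payload": {"rows": [{"tx": 3.1, "ty": -0.9, "tz": -0.15, "ax": 0, "ay": 0, "az": 0, "claw": 8.7}, {"tx": 3.1, "ty": -0.9, "tz": -0.15, "ax": 0, "ay": 0, "az": 0, "claw": 8.7}, {"tx": 3.1, "ty": -0.9, "tz": -0.15, "ax": 0, "ay": 0, "az": 0, "claw": 8.7}, {"tx": 3.1, "ty": -0.9, "tz": -0.15, "ax": 0, "ay": 0, "az": 0, "claw": 8.7}, {"tx": 3.1, "ty": -0.9, "tz": -0.15, "ax": 0, "ay": 0, "az": 0, "claw": 8.7}, {"tx": 3.1, "ty": -0.9, "tz": -0.15, "ax": 0, "ay": 0, "az": 0, "claw": 8.7}, {"tx": 3.1, "ty": -0.9, "tz": -0.15, "ax": 0, "ay": 0, "az": 0, "claw": 8.7}, {"tx": 3.1, "ty": -0.9, "tz": -0.15, "ax": 0, "ay": 0, "az": 0, "claw": 8.7}, {"tx": 3.1, "ty": -0.9, "tz": -0.15, "ax": 0, "ay": 0, "az": 0, "claw": 8.7}, {"tx": 3.1, "ty": -0.9, "tz": -0.15, "ax": 0, "ay": 0, "az": 0, "claw": 8.7}]}}

```text
time_s: 1.73
tcp_pos: [0.3662, 0.3272, 0.2377]
ee_rot: [[0.308, -0.951, -0.0], [-0.951, -0.308, 0.0], [-0.0, 0.0, -1.0]]
wrist_force: [0.8, 0.1, -0.7]
gripper_width: 1.0
gripper_force: 0.0
```

>>> {"api": "drive_tool", "payload": {"rows": [{"tx": 3.1, "ty": -0.9, "tz": -0.15, "ax": 0, "ay": 0, "az": 0, "claw": 8.7}, {"tx": 3.1, "ty": -0.9, "tz": -0.15, "ax": 0, "ay": 0, "az": 0, "claw": 8.7}, {"tx": 3.1, "ty": -0.9, "tz": -0.15, "ax": 0, "ay": 0, "az": 0, "claw": 8.7}, {"tx": 3.1, "ty": -0.9, "tz": -0.15, "ax": 0, "ay": 0, "az": 0, "claw": 8.7}, {"tx": 3.1, "ty": -0.9, "tz": -0.15, "ax": 0, "ay": 0, "az": 0, "claw": 8.7}, {"tx": 3.1, "ty": -0.9, "tz": -0.15, "ax": 0, "ay": 0, "az": 0, "claw": 8.7}, {"tx": 3.1, "ty": -0.9, "tz": -0.15, "ax": 0, "ay": 0, "az": 0, "claw": 8.7}, {"tx": 3.1, "ty": -0.9, "tz": -0.15, "ax": 0, "ay": 0, "az": 0, "claw": 8.7}, {"tx": 2, "ty": -0.9, "tz": 0, "ax": 0, "ay": 0, "az": 0, "claw": 8.7}, {"tx": 0, "ty": 0, "tz": 0, "ax": 0, "ay": 0, "az": 0, "claw": 8.7}]}}

```text
time_s: 2.57
tcp_pos: [0.5262, 0.0955, 0.2492]
ee_rot: [[0.303, -0.953, 0.0], [-0.953, -0.303, -0.001], [0.001, 0.0, -1.0]]
wrist_force: [-0.3, 0.1, 0.3]
gripper_width: 0.996
gripper_force: 0.0
```

```bash
python3 - <<'E'
from h import *
togo([0.55,0.045,0.25])
im,d,W=cloud("wrist"); np.savez("wrist1",im=im,W=W); cv2.imwrite("pics/w1.png",im[...,::-1])
E
```

```text
t 2.57 tcp [0.5262 0.0955 0.2492] xyaw -72.36 z [ 0.e+00 -8.e-04 -1.e+00] F [-0.3  0.1  0.3] w 8.67 f 0.0
tool cm [ 5.53 -0.74 -0.08]
```

View pics/w1.png

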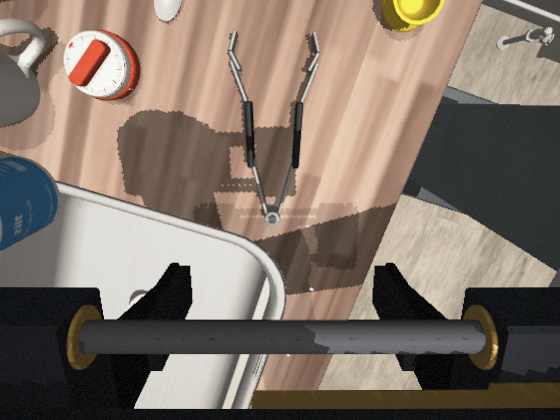

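The wrist view shows the tongs' hinge at (272,217), the black grips at about (249,135) and (298,135), and the jaws at about (233,50) and (316,50). The axis is nearly aligned with the tool's x.

```bash
python3 - <<'E'
from h import *
z=np.load("wrist1.npz"); im,W=z["im"],z["W"]
hsv=cv2.cvtColor(im,cv2.COLOR_RGB2HSV)
roi=np.zeros(im.shape[:2],bool); roi[25:230,210:340]=1
t=roi&(W[...,2]>.012)&(W[...,2]<.05)
q=W[t]; print("tongs top z",np.percentile(q[:,2],[5,50,95]).round(4))
g=t&(hsv[...,2]<60)
n,l,st,c=cv2.connectedComponentsWithStats(g.astype(np.uint8))
G=[]
for i in range(1,n):
    if st[i,4]>100: q=W[(l==i)&(W[...,2]>.02)]; G.append(np.median(q,0)); print(c[i].round(),st[i],G[-1].round(4), q[:,2].max().round(4))
gm=sum(G[:2])/2
hz=W[210:224,264:281].reshape(-1,3); hz=hz[hz[:,2]>.015]; H=hz.mean(0)
js=t.copy(); js[75:]=0
a=js.copy();a[:,275:]=0; b=js.copy(); b[:,:275]=0
J=(np.median(W[a],0)+np.median(W[b],0))/2
print("grip",gm,"hinge",H,"jaw",J, "sep", np.linalg.norm(G[0]-G[1]))
for A,B in((H,gm),(H,J),(gm,J)):
    v=B-A; print(np.degrees(np.arctan2(v[1],v[0])).round(2),np.linalg.norm(v[:2]).round(4))
v=G[1]-G[0]; print("perp",np.degrees(np.arctan2(v[1],v[0])))
E
```

```text
tongs top z [0.0155 0.0227 0.0255]
[249. 135.] [244 101  10  66 320] [0.5719 0.0601 0.0241] 0.0266
[296. 140.] [291 102  12  66 344] [0.5249 0.0491 0.0242] 0.0268
grip [0.54843097 0.05461634 0.02412069] hinge [0.52535843 0.13183935 0.02345078] jaw [ 0.57140123 -0.02221406  0.02145491] sep 0.04825183616306355
-73.37 0.0806
-73.36 0.1608
-73.35 0.0802
perp -166.76490820768345
```

```bash
cat > tongs.py <<'E'
from h import *
def tongs(im,W,near,verbose=True):
    hsv=cv2.cvtColor(im,cv2.COLOR_RGB2HSV)
    ok=(np.linalg.norm(W[...,:2]-near,axis=-1)<.05)&(W[...,2]>.017)&(W[...,2]<.045)&(hsv[...,2]<60)
    n,l,st,c=cv2.connectedComponentsWithStats(ok.astype(np.uint8))
    o=np.argsort(-st[1:,4])[:2]+1
    G=[np.median(W[l==i],0) for i in o]
    return G,st[o]
E
python3 - <<'E'
from tongs import *
togo([0.5484,0.0546,0.25])
a=np.radians(-73.36); ax=np.array([np.cos(a),np.sin(a)])
for n in("wrist","top","scene"):
    im,d,W=cloud(n); G,st=tongs(im,W,np.array([.5484,.052])); m=(G[0]+G[1])/2
    print(n,st[:,4],np.round(G,4).tolist(),m.round(4),"along",(ax@m[:2]).round(4))
    t=(np.linalg.norm(W[...,:2]-[.5484,.054],axis=-1)<.125)&(W[...,2]>.008)&(W[...,2]<.04)
    q=W[t][:,:2]; p=np.array([-ax[1],ax[0]]); lat=q@p-m[:2]@p; s=(q@ax)[abs(lat)<.05]; print(" extent",np.percentile(s,[.2,1,99,99.8]).round(4))
    hsv=cv2.cvtColor(im,cv2.COLOR_RGB2HSV)
    e=(np.linalg.norm(W[...,:2]-[.572,-.196],axis=-1)<.03)&(W[...,2]>.045)&(W[...,2]<.09)&(hsv[...,1]>80)&(hsv[...,0]<20)
    if e.sum()>50:
        from scipy.optimize import least_squares
        q=W[e]; f=lambda x:np.hypot(np.hypot(q[:,0]-x[0],q[:,1]-x[1])/.022,(q[:,2]-x[2])/np.where(q[:,2]>x[2],.031,.026))-1
        r=least_squares(f,[.572,-.196,.052],loss="soft_l1",f_scale=.05); print(" egg",r.x.round(4),r.cost.round(3))
E
```

```text
t 2.62 tcp [0.5251 0.0966 0.249 ] xyaw -72.33 z [-9.e-04 -4.e-04 -1.e+00] F [-0.2  0.   0.3] w 8.72 f 0.0
tool cm [ 4.71 -0.95 -0.1 ]
wrist [339 291] [[0.5249, 0.0493, 0.0241], [0.5716, 0.0603, 0.024]] [0.5482 0.0548 0.024 ] along 0.1045
 extent [0.0143 0.0164 0.2038 0.2054]
top [34 29] [[0.5218, 0.0557, 0.0246], [0.5692, 0.0643, 0.0226]] [0.5455 0.06   0.0236] along 0.0987
 extent [0.0279 0.0291 0.201  0.2032]
 egg [ 0.5749 -0.1953  0.0504] 0.136
scene [141 111] [[0.5261, 0.0455, 0.023], [0.5736, 0.0554, 0.0231]] [0.5499 0.0504 0.023 ] along 0.1092
 extent [0.0142 0.0166 0.2025 0.2039]
 egg [ 0.5768 -0.1955  0.0519] 0.301
```

>>> {"api": "drive_tool", "payload": {"rows": [{"tx": 0, "ty": 0, "tz": 0, "ax": 0, "ay": 0, "az": 0.018, "claw": 8.7}, {"tx": 2.4, "ty": -0.5, "tz": 0, "ax": 0, "ay": 0, "az": 0, "claw": 8.7}, {"tx": 2.4, "ty": -0.5, "tz": 2, "ax": 0, "ay": 0, "az": 0, "claw": 8.7}, {"tx": 0, "ty": 0, "tz": 4, "ax": 0, "ay": 0, "az": 0, "claw": 8.7}, {"tx": 0, "ty": 0, "tz": 4, "ax": 0, "ay": 0, "az": 0, "claw": 8.7}, {"tx": 0, "ty": 0, "tz": 4, "ax": 0, "ay": 0, "az": 0, "claw": 8.7}, {"tx": 0, "ty": 0, "tz": 0, "ax": 0, "ay": 0, "az": 0, "claw": 8.7}, {"tx": 0, "ty": 0, "tz": 0, "ax": 0, "ay": 0, "az": 0, "claw": 8.7}, {"tx": 0, "ty": 0, "tz": 0, "ax": 0, "ay": 0, "az": 0, "claw": 8.7}]}}

```text
time_s: 3.52
tcp_pos: [0.5495, 0.056, 0.112]
ee_rot: [[0.289, -0.957, 0.004], [-0.957, -0.289, 0.0], [0.001, -0.004, -1.0]]
wrist_force: [-0.1, 0.2, 0.3]
gripper_width: 0.999
gripper_force: 0.0
```

```bash
python3 - <<'E'
from tongs import *
togo([0.5488,0.0532,0.003])
im,d,W=cloud("wrist"); G,st=tongs(im,W,np.array([.5484,.054])); m=(G[0]+G[1])/2
print(st,np.round(G,4).tolist(),m.round(4))
cv2.imwrite("pics/w2.png",im[...,::-1])
E
```

```text
t 3.52 tcp [0.5495 0.056  0.112 ] xyaw -73.21 z [ 4.e-03  4.e-04 -1.e+00] F [-0.1  0.2  0.3] w 8.69 f 0.0
tool cm [ 0.24  0.19 10.89]
[[311 170  17  92 959]
 [242 171  15  91 890]] [[0.5273, 0.0404, 0.024], [0.5735, 0.0543, 0.024]] [0.5504 0.0474 0.024 ]
```

View pics/w2.png

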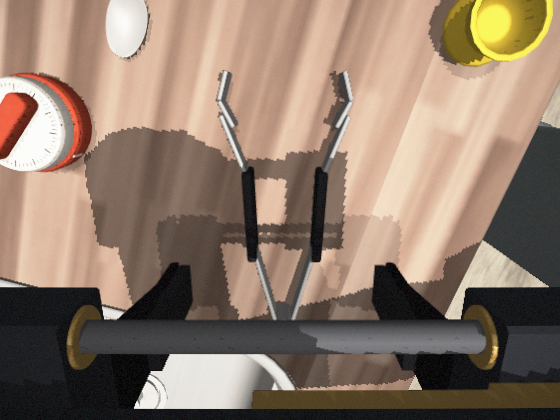

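The near view shows the grips at (249,216) and (319,216), centred between the open fingers. I shift 6 mm forward and descend.

>>> {"api": "drive_tool", "payload": {"rows": [{"tx": 0.6, "ty": 0.1, "tz": 2, "ax": 0, "ay": 0, "az": 0, "claw": 8.7}, {"tx": 0, "ty": 0, "tz": 3, "ax": 0, "ay": 0, "az": 0, "claw": 8.7}, {"tx": 0, "ty": 0, "tz": 3, "ax": 0, "ay": 0, "az": 0, "claw": 8.7}, {"tx": 0, "ty": 0, "tz": 1.5, "ax": 0, "ay": 0, "az": 0, "claw": 8.7}, {"tx": 0, "ty": 0, "tz": 0.8, "ax": 0, "ay": 0, "az": 0, "claw": 8.7}, {"tx": 0, "ty": 0, "tz": 0.3, "ax": 0, "ay": 0, "az": 0, "claw": 8.7}, {"tx": 0, "ty": 0, "tz": 0, "ax": 0, "ay": 0, "az": 0, "claw": 8.7}, {"tx": 0, "ty": 0, "tz": 0, "ax": 0, "ay": 0, "az": 0, "claw": 8.7}, {"tx": 0, "ty": 0, "tz": 0, "ax": 0, "ay": 0, "az": 0, "claw": 8.7}]}}

```text
time_s: 4.32
tcp_pos: [0.5499, 0.0495, 0.0053]
ee_rot: [[0.287, -0.958, 0.004], [-0.958, -0.287, 0.001], [-0.0, -0.004, -1.0]]
wrist_force: [-0.2, -0.3, -0.0]
gripper_width: 1.002
gripper_force: 0.0
```

>>> {"api": "drive_tool", "payload": {"rows": [{"tx": 0, "ty": 0, "tz": 0.2, "ax": 0, "ay": 0, "az": 0, "claw": 8.7}, {"tx": 0, "ty": 0, "tz": 0, "ax": 0, "ay": 0, "az": 0, "claw": 7}, {"tx": 0, "ty": 0, "tz": 0, "ax": 0, "ay": 0, "az": 0, "claw": 6.2}, {"tx": 0, "ty": 0, "tz": 0, "ax": 0, "ay": 0, "az": 0, "claw": 5.7}, {"tx": 0, "ty": 0, "tz": 0, "ax": 0, "ay": 0, "az": 0, "claw": 5.4}, {"tx": 0, "ty": 0, "tz": 0, "ax": 0, "ay": 0, "az": 0, "claw": 5.1}, {"tx": 0, "ty": 0, "tz": 0, "ax": 0, "ay": 0, "az": 0, "claw": 5.0}, {"tx": 0, "ty": 0, "tz": 0, "ax": 0, "ay": 0, "az": 0, "claw": 5.0}, {"tx": 0, "ty": 0, "tz": 0, "ax": 0, "ay": 0, "az": 0, "claw": 5.0}, {"tx": 0, "ty": 0, "tz": 0, "ax": 0, "ay": 0, "az": 0, "claw": 5.0}]}}

```text
time_s: 5.15
tcp_pos: [0.5486, 0.0489, 0.0016]
ee_rot: [[0.287, -0.958, 0.0], [-0.958, -0.287, -0.0], [0.0, -0.0, -1.0]]
wrist_force: [0.2, -0.2, 0.3]
gripper_width: 0.582
gripper_force: 9.1
```

>>> {"api": "drive_tool", "payload": {"rows": [{"tx": 0, "ty": 0, "tz": -0.5, "ax": 0, "ay": 0, "az": 0, "claw": 5.0}, {"tx": 0, "ty": 0, "tz": -1, "ax": 0, "ay": 0, "az": 0, "claw": 5.0}, {"tx": 0, "ty": 0, "tz": -1.5, "ax": 0, "ay": 0, "az": 0, "claw": 5.0}, {"tx": 0, "ty": 0, "tz": -2, "ax": 0, "ay": 0, "az": 0, "claw": 5.0}, {"tx": 0, "ty": 0, "tz": -2, "ax": 0, "ay": 0, "az": 0, "claw": 5.0}, {"tx": 0, "ty": 0, "tz": -2, "ax": 0, "ay": 0, "az": 0, "claw": 5.0}, {"tx": 0, "ty": 0, "tz": -2, "ax": 0, "ay": 0, "az": 0, "claw": 5.0}, {"tx": 0, "ty": 0, "tz": -1.5, "ax": 0, "ay": 0, "az": 0, "claw": 5.0}, {"tx": 0, "ty": 0, "tz": 0, "ax": 0, "ay": 0, "az": 0, "claw": 5.0}, {"tx": 0, "ty": 0, "tz": 0, "ax": 0, "ay": 0, "az": 0, "claw": 5.0}]}}

```text
time_s: 5.98
tcp_pos: [0.5487, 0.0492, 0.1276]
ee_rot: [[0.287, -0.958, 0.002], [-0.958, -0.287, 0.001], [-0.001, -0.002, -1.0]]
wrist_force: [-0.1, 0.4, -1.6]
gripper_width: 0.576
gripper_force: 9.0
```

```bash
python3 - <<'E'
from h import *
s=sense(); togo([0.55,-.1,.13])
im,d,W=cloud("wrist"); np.savez("wrist3",im=im,W=W,R=s["ee_rot"],p=s["tcp_pos"]); cv2.imwrite("pics/w3.png",im[...,::-1])
im,d,W=cloud("scene"); cv2.imwrite("pics/s3.png",im[...,::-1])
E
```

```text
t 5.98 tcp [0.5487 0.0492 0.1276] xyaw -73.34 z [ 0.002   0.0012 -1.    ] F [-0.1  0.4 -1.6] w 5.02 f 9.0
tool cm [14.33  4.15 -0.26]
```

View pics/w3.png

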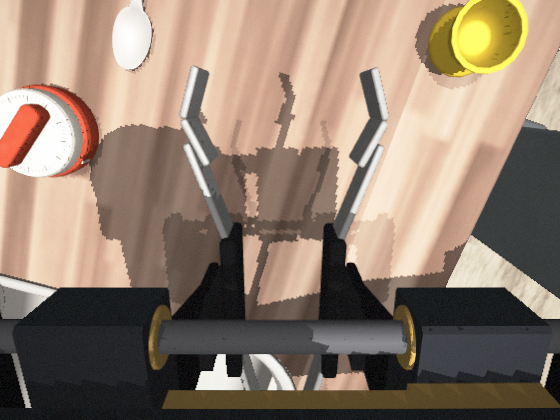

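The tongs are held level, with the V corners of the jaws at about (183,118) and (386,120). Next, the jaw centre in the tool frame.

```bash
python3 - <<'E'
from h import *
z=np.load("wrist3.npz"); W=z["W"]; T=(W-z["p"])@z["R"]
roi=np.zeros(W.shape[:2],bool); roi[55:240,160:410]=1
m=roi&(W[...,2]>.11)&(W[...,2]<.18)
for side in(0,1):
    k=m.copy(); k[:,285:]&=bool(side); k[:,:285]&=not side
    k[:,285 if not side else 0:560 if not side else 285]=False
    q=T[k]; q=q[q[:,2]<np.percentile(q[:,2],60)]   # top edges
    j=q[q[:,0]>.06]
    print(side,len(q),"tip x",np.percentile(q[:,0],99.5).round(4),"y range at jaw",np.percentile(j[:,1],[1,50,99]).round(4),"zmin top",np.percentile(j[:,2],[2,20]).round(4))
    for a in np.arange(.05,.105,.007):
        b=q[abs(q[:,0]-a)<.003]; 
        if len(b)>3: print("  x",a.round(3),"y",np.percentile(b[:,1],[5,50,95]).round(4),"z",np.percentile(b[:,2],5).round(4))
E
```

```text
0 2163 tip x 0.0955 y range at jaw [-0.0358 -0.032  -0.027 ] zmin top [-0.0217 -0.0208]
  x 0.05 y [-0.0306 -0.0286 -0.027 ] z -0.0196
  x 0.057 y [-0.033  -0.0309 -0.0294] z -0.0196
  x 0.064 y [-0.0349 -0.031  -0.0271] z -0.0211
  x 0.071 y [-0.0348 -0.0317 -0.0298] z -0.0214
  x 0.078 y [-0.0358 -0.0339 -0.0326] z -0.0214
  x 0.085 y [-0.0345 -0.0325 -0.0309] z -0.0214
  x 0.092 y [-0.0322 -0.0301 -0.0285] z -0.0215
1 2205 tip x 0.0948 y range at jaw [0.0291 0.0347 0.0386] zmin top [-0.0218 -0.0208]
  x 0.05 y [0.0289 0.0306 0.0326] z -0.0194
  x 0.057 y [0.0315 0.0332 0.0353] z -0.0195
  x 0.064 y [0.0292 0.0328 0.0374] z -0.0214
  x 0.071 y [0.0322 0.0344 0.0369] z -0.0214
  x 0.078 y [0.0357 0.0368 0.0387] z -0.0213
  x 0.085 y [0.0337 0.0351 0.0373] z -0.0216
  x 0.092 y [0.0316 0.033  0.0351] z -0.0216
```

>>> {"api": "drive_tool", "payload": {"rows": [{"tx": 1, "ty": 0.3, "tz": -0.1, "ax": 0, "ay": 0, "az": 0, "claw": 5.0}, {"tx": 1.9, "ty": 0.5, "tz": -0.1, "ax": 0, "ay": 0, "az": 0, "claw": 5.0}, {"tx": 2.5, "ty": 0.6, "tz": -0.1, "ax": 0, "ay": 0, "az": 0, "claw": 5.0}, {"tx": 2.5, "ty": 0.6, "tz": -0.1, "ax": 0, "ay": 0, "az": 0, "claw": 5.0}, {"tx": 2.5, "ty": 0.7, "tz": -0.1, "ax": 0, "ay": 0, "az": 0, "claw": 5.0}, {"tx": 2.5, "ty": 0.7, "tz": -0.1, "ax": 0, "ay": 0, "az": 0, "claw": 5.0}, {"tx": 2, "ty": 0.5, "tz": -0.1, "ax": 0, "ay": 0, "az": 0, "claw": 5.0}, {"tx": 1.5, "ty": 0.4, "tz": 0, "ax": 0, "ay": 0, "az": 0, "claw": 5.0}, {"tx": 0, "ty": 0, "tz": 0, "ax": 0, "ay": 0, "az": 0, "claw": 5.0}, {"tx": 0, "ty": 0, "tz": 0, "ax": 0, "ay": 0, "az": 0, "claw": 5.0}]}}

```text
time_s: 6.92
tcp_pos: [0.5535, -0.1216, 0.1323]
ee_rot: [[0.285, -0.959, -0.003], [-0.959, -0.285, 0.0], [-0.001, 0.002, -1.0]]
wrist_force: [-0.2, -0.4, -1.2]
gripper_width: 0.575
gripper_force: 9.0
```

```bash
cat > egg.py <<'E'
from h import *
from scipy.optimize import least_squares
import sys
s=sense(); R,p=np.array(s["ee_rot"]),np.array(s["tcp_pos"]); togo([.555,-.1204,.135])
im,d,W=cloud("wrist"); cv2.imwrite(f"pics/{sys.argv[1]}.png",im[...,::-1])
hsv=cv2.cvtColor(im,cv2.COLOR_RGB2HSV)
e=(np.linalg.norm(W[...,:2]-[.575,-.196],axis=-1)<.04)&(W[...,2]>.045)&(W[...,2]<.092)&(hsv[...,1]>80)&(hsv[...,0]<22)
q=W[e]; f=lambda x:np.hypot(np.hypot(q[:,0]-x[0],q[:,1]-x[1])/.022,(q[:,2]-x[2])/.031)-1
r=least_squares(f,[.575,-.196,.052],loss="soft_l1",f_scale=.05)
v,u=np.nonzero(e); print("egg px",u.mean().round(),v.mean().round(),len(u),"fit",r.x.round(4),r.cost.round(4),"top z",q[:,2].max().round(4))
print("mean of top cap",q[q[:,2]>q[:,2].max()-.006].mean(0).round(4), "bbox mid",((q.min(0)+q.max(0))/2).round(4))
print("egg in tool",(R.T@(r.x-p)).round(4))
T=(W-p)@R
j=(T[...,2]<-.017)&(T[...,2]>-.026)&(T[...,0]>.05)&(T[...,0]<.11)&(abs(T[...,1])<.05)
for sg in(-1,1):
    t=T[j&(np.sign(T[...,1])==sg)]; b=t[abs(t[:,0]-.078)<.003]; print("jaw",sg,len(t),np.median(b[:,1]).round(4),"tip",np.percentile(t[:,0],99.5).round(4))
E
python3 egg.py w4
```

```text
t 6.92 tcp [ 0.5535 -0.1216  0.1323] xyaw -73.46 z [-2.6e-03  1.0e-04 -1.0e+00] F [-0.2 -0.4 -1.2] w 5.0 f 9.0
tool cm [-0.07 -0.18 -0.27]
egg px 283.0 109.0 3837 fit [ 0.5744 -0.1976  0.0499] 0.445 top z 0.0825
mean of top cap [ 0.5748 -0.1976  0.0786] bbox mid [ 0.5744 -0.1976  0.0676]
egg in tool [0.0788 0.0014 0.0823]
jaw -1 1441 -0.0341 tip 0.0955
jaw 1 1451 0.0369 tip 0.0949
```

View pics/w4.png

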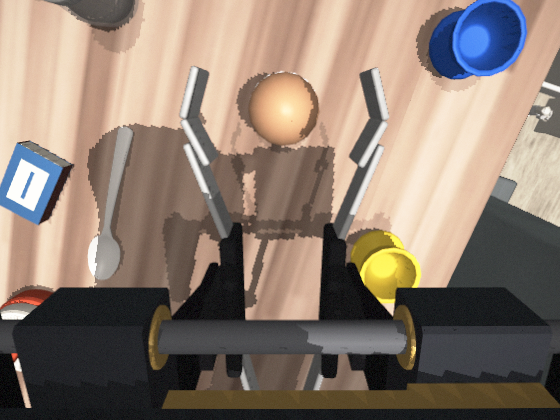

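The egg at (283,109) sits midway between the jaws. In the tool frame it is (78.8, 1.4) mm against (78, 1.4) mm for the jaw centre, so I go straight down.

>>> {"api": "drive_tool", "payload": {"rows": [{"tx": 0, "ty": 0, "tz": 0.7, "ax": 0, "ay": 0, "az": 0, "claw": 5.0}, {"tx": 0, "ty": 0, "tz": 1.4, "ax": 0, "ay": 0, "az": 0, "claw": 5.0}, {"tx": 0, "ty": 0, "tz": 1.4, "ax": 0, "ay": 0, "az": 0, "claw": 5.0}, {"tx": 0, "ty": 0, "tz": 1.4, "ax": 0, "ay": 0, "az": 0, "claw": 5.0}, {"tx": 0, "ty": 0, "tz": 1.4, "ax": 0, "ay": 0, "az": 0, "claw": 5.0}, {"tx": 0, "ty": 0, "tz": 1.2, "ax": 0, "ay": 0, "az": 0, "claw": 5.0}, {"tx": 0, "ty": 0, "tz": 0.9, "ax": 0, "ay": 0, "az": 0, "claw": 5.0}, {"tx": 0, "ty": 0, "tz": 0.4, "ax": 0, "ay": 0, "az": 0, "claw": 5.0}, {"tx": 0, "ty": 0, "tz": 0, "ax": 0, "ay": 0, "az": 0, "claw": 5.0}, {"tx": 0, "ty": 0, "tz": 0, "ax": 0, "ay": 0, "az": 0, "claw": 5.0}]}}

```text
time_s: 7.8
tcp_pos: [0.5547, -0.1202, 0.0457]
ee_rot: [[0.288, -0.958, 0.0], [-0.958, -0.288, -0.0], [0.0, -0.0, -1.0]]
wrist_force: [0.3, -0.9, -0.9]
gripper_width: 0.577
gripper_force: 9.0
```

```bash
python3 egg.py w5
```

```text
t 7.8 tcp [ 0.5547 -0.1202  0.0457] xyaw -73.28 z [ 3.e-04 -2.e-04 -1.e+00] F [ 0.3 -0.9 -0.9] w 5.02 f 9.0
tool cm [ 0.03 -0.02 -8.93]
egg px 289.0 110.0 9244 fit [ 0.5743 -0.1975  0.0499] 0.963 top z 0.0826
mean of top cap [ 0.5749 -0.1975  0.0786] bbox mid [ 0.5744 -0.1978  0.0681]
egg in tool [ 0.0797  0.0035 -0.0043]
jaw -1 2765 -0.0324 tip 0.0982
jaw 1 3012 0.0357 tip 0.0992
```

>>> {"api": "drive_tool", "payload": {"rows": [{"tx": 0, "ty": 0.15, "tz": 0.2, "ax": 0, "ay": 0, "az": 0, "claw": 5.0}, {"tx": 0, "ty": 0, "tz": 0, "ax": 0, "ay": 0, "az": 0, "claw": 4.7}, {"tx": 0, "ty": 0, "tz": 0, "ax": 0, "ay": 0, "az": 0, "claw": 4.5}, {"tx": 0, "ty": 0, "tz": 0, "ax": 0, "ay": 0, "az": 0, "claw": 4.3}, {"tx": 0, "ty": 0, "tz": 0, "ax": 0, "ay": 0, "az": 0, "claw": 4.1}, {"tx": 0, "ty": 0, "tz": 0, "ax": 0, "ay": 0, "az": 0, "claw": 3.9}, {"tx": 0, "ty": 0, "tz": 0, "ax": 0, "ay": 0, "az": 0, "claw": 3.7}, {"tx": 0, "ty": 0, "tz": 0, "ax": 0, "ay": 0, "az": 0, "claw": 3.5}, {"tx": 0, "ty": 0, "tz": 0, "ax": 0, "ay": 0, "az": 0, "claw": 3.3}, {"tx": 0, "ty": 0, "tz": 0, "ax": 0, "ay": 0, "az": 0, "claw": 3.3}]}}

```text
time_s: 8.68
tcp_pos: [0.553, -0.1208, 0.0435]
ee_rot: [[0.287, -0.958, 0.0], [-0.958, -0.287, 0.0], [-0.0, -0.0, -1.0]]
wrist_force: [-0.4, 0.2, -2.3]
gripper_width: 0.438
gripper_force: 30.0
```

>>> {"api": "drive_tool", "payload": {"rows": [{"tx": 0, "ty": 0, "tz": 0, "ax": 0, "ay": 0, "az": 0, "claw": 3.3}, {"tx": 0, "ty": 0, "tz": 0, "ax": 0, "ay": 0, "az": 0, "claw": 3.3}, {"tx": 0, "ty": 0, "tz": 0, "ax": 0, "ay": 0, "az": 0, "claw": 3.3}]}}

```text
time_s: 8.93
tcp_pos: [0.553, -0.1209, 0.0435]
ee_rot: [[0.287, -0.958, -0.0], [-0.958, -0.287, 0.0], [-0.0, 0.0, -1.0]]
wrist_force: [-0.2, 0.1, -0.0]
gripper_width: 0.438
gripper_force: 30.0
```

```bash
python3 egg.py w6
```

```text
t 8.93 tcp [ 0.553  -0.1209  0.0435] xyaw -73.32 z [-0.  0. -1.] F [-0.2  0.1 -0. ] w 3.81 f 30.0
tool cm [ 0.01 -0.21 -9.15]
egg px 284.0 111.0 9519 fit [ 0.5743 -0.1976  0.0499] 0.981 top z 0.082
mean of top cap [ 0.5747 -0.1977  0.0783] bbox mid [ 0.5733 -0.1978  0.0639]
egg in tool [ 0.0796  0.0016 -0.0064]
jaw -1 2447 -0.0218 tip 0.0992
jaw 1 2564 0.0249 tip 0.0996
```

View pics/w6.png

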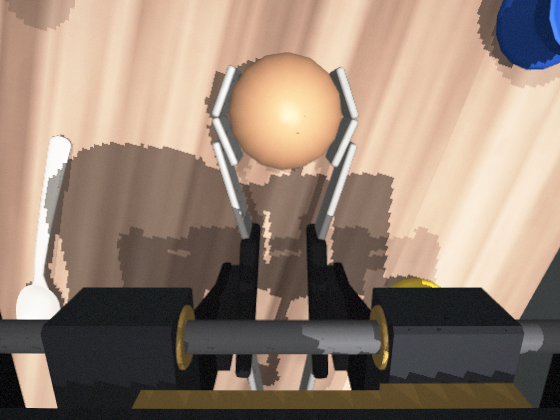

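The jaws ring the egg at (284,111) with a 38 mm opening and full grip. I lift it straight up.

>>> {"api": "drive_tool", "payload": {"rows": [{"tx": 0, "ty": 0, "tz": -0.2, "ax": 0, "ay": 0, "az": 0, "claw": 3.3}, {"tx": 0, "ty": 0, "tz": -0.4, "ax": 0, "ay": 0, "az": 0, "claw": 3.3}, {"tx": 0, "ty": 0, "tz": -0.6, "ax": 0, "ay": 0, "az": 0, "claw": 3.3}, {"tx": 0, "ty": 0, "tz": -0.8, "ax": 0, "ay": 0, "az": 0, "claw": 3.3}, {"tx": 0, "ty": 0, "tz": -1, "ax": 0, "ay": 0, "az": 0, "claw": 3.3}, {"tx": 0, "ty": 0, "tz": -1, "ax": 0, "ay": 0, "az": 0, "claw": 3.3}, {"tx": 0, "ty": 0, "tz": -1, "ax": 0, "ay": 0, "az": 0, "claw": 3.3}, {"tx": 0, "ty": 0, "tz": -1, "ax": 0, "ay": 0, "az": 0, "claw": 3.3}, {"tx": 0, "ty": 0, "tz": -1, "ax": 0, "ay": 0, "az": 0, "claw": 3.3}, {"tx": 0, "ty": 0, "tz": -1, "ax": 0, "ay": 0, "az": 0, "claw": 3.3}]}}

```text
time_s: 9.82
tcp_pos: [0.553, -0.1209, 0.1248]
ee_rot: [[0.287, -0.958, 0.001], [-0.958, -0.287, 0.0], [0.0, -0.001, -1.0]]
wrist_force: [0.2, 0.6, -0.9]
gripper_width: 0.435
gripper_force: 30.0
```

>>> {"api": "drive_tool", "payload": {"rows": [{"tx": 0, "ty": 0, "tz": -0.8, "ax": 0, "ay": 0, "az": 0, "claw": 3.3}, {"tx": 0, "ty": 0, "tz": -0.6, "ax": 0, "ay": 0, "az": 0, "claw": 3.3}, {"tx": 0, "ty": 0, "tz": -0.4, "ax": 0, "ay": 0, "az": 0, "claw": 3.3}, {"tx": 0, "ty": 0, "tz": -0.2, "ax": 0, "ay": 0, "az": 0, "claw": 3.3}, {"tx": 0, "ty": 0, "tz": 0, "ax": 0, "ay": 0, "az": 0, "claw": 3.3}, {"tx": 0, "ty": 0, "tz": 0, "ax": 0, "ay": 0, "az": 0, "claw": 3.3}, {"tx": 0, "ty": 0, "tz": 0, "ax": 0, "ay": 0, "az": 0, "claw": 3.3}, {"tx": 0, "ty": 0, "tz": 0, "ax": 0, "ay": 0, "az": 0, "claw": 3.3}, {"tx": 0, "ty": 0, "tz": 0, "ax": 0, "ay": 0, "az": 0, "claw": 3.3}, {"tx": 0, "ty": 0, "tz": 0, "ax": 0, "ay": 0, "az": 0, "claw": 3.3}]}}

```text
time_s: 10.65
tcp_pos: [0.5528, -0.1209, 0.1432]
ee_rot: [[0.287, -0.958, -0.001], [-0.958, -0.287, -0.0], [-0.0, 0.001, -1.0]]
wrist_force: [0.4, 0.2, -2.3]
gripper_width: 0.439
gripper_force: 30.0
```

```bash
python3 - <<'E'
from h import *
togo([.553,-.121,.143]); im,d,W=cloud("scene"); cv2.imwrite("pics/s7.png",im[...,::-1])
hsv=cv2.cvtColor(im,cv2.COLOR_RGB2HSV)
e=(np.linalg.norm(W[...,:2]-[.575,-.196],axis=-1)<.04)&(hsv[...,1]>80)&(hsv[...,0]<20)&(W[...,2]>.1); q=W[e]; print(len(q),q.min(0),q.max(0))
E
```

```text
t 10.65 tcp [ 0.5528 -0.1209  0.1432] xyaw -73.33 z [-6.e-04 -0.e+00 -1.e+00] F [ 0.4  0.2 -2.3] w 3.82 f 30.0
tool cm [ 0.01 -0.01  0.02]
255 [ 0.55469534 -0.21716526  0.12983099] [ 0.58071973 -0.15874468  0.40911676]
```

View pics/s7.png

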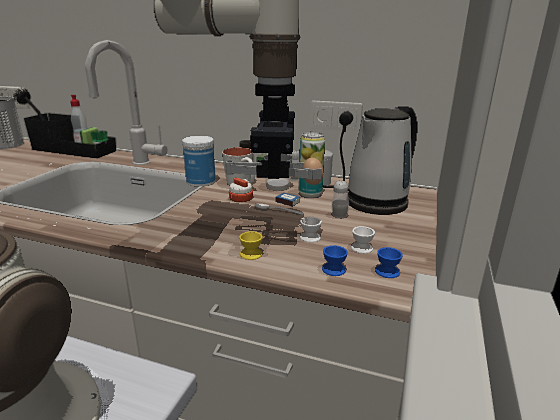

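The scene view shows the egg held in the tongs at (313,170). The cup stands upright in its place at (311,229), and the bystanders have not moved.

```bash
python3 -c "
from station import finish_job
print(finish_job())"
```

```text
the job is handed in; nothing more can be done
None
```

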